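# Start the rotor hold-down screw at the bottom of its well

### The job

Fasten the centrifuge rotor to its drive: take the red-winged hold-down screw from the white rack, lower it upright down the well in the middle of the rotor with its wing in line with the two red lines, until its foot sits in the thread insert at the bottom, then give it a quarter turn clockwise (seen from above) and let go. Leave the black-knobbed screw in the rack.

Things in the scene. Friction and masses are not known exactly. Their poses are not given: they have to be found in the camera images.
- red_screw: Hold-down screw, 135 mm, 90 g, upright in one of two holes, 35 mm deep, of the white rack. Origin: centre of its foot's underside, z up. Steel tongue 20 (x) by 6 (y) mm, 12 high; round collar 22 mm across, z 12 to 45; shank 10 mm across to z 105; upright red wing 46 (x) by 10 (y) mm, z 105 to 135. Grip the wing across its thickness. Tongue and wing are parallel; either way round fits.
- black_screw: Bystander: lid screw of 107 mm with a round black knob 30 mm across, standing in the other hole of the fixed white rack (46 by 150 mm, 45 mm high, holes 100 mm apart; which screw stands in which varies). Origin at the centre of the foot's underside, z up. It stays in the rack.
- rotor: Fixed conical aluminium rotor on a black disc 160 mm across; 105 mm high, top 115 mm across with six dark mock tube holes. Origin: centre of its underside, z up. Well in the middle of the top: mouth 46 mm wide, 34 mm from 12 mm down, tapering 50 to 62 mm down to a 26 mm guide bore. Two red lines on top, along x: direction of the slot at the bottom.
- insert (a joint): Turn of the thread insert in the well, rad; 0 at the start, grows clockwise from above, stops at 1.7. Its slot (14 mm wide, 12 deep, floor on the rotor's axis at z 20 mm, 85 below the rim) takes the tongue with some 20 degrees of play either way; then the insert turns with the screw against about 0.05 N m and sinks 2.5 mm per rad, the screw with it. It stays where it is left.

How it is judged (in metres and radians):
At the end, for the whole second after the job is handed in: The red screw stands in the well, its foot within 10 mm of the well's axis and no more than 6 mm above where the slot's floor was at the start, upright within 10 degrees, at rest; the insert has been turned clockwise by more than 0.6 rad; the black screw is within 30 mm of where it stood (horizontal distance between red_screw and rotor below 0.01 m and z of red_screw in the frame of rotor below 0.026 m and angle between red_screw's own z axis and vertical below 0.18 rad and value of joint insert above 0.6 rad and linear speed of red_screw below 0.02 m/s and distance of black_screw from where it was at the start of the episode below 0.03 m); the robot touches nothing.
It also fails if it takes over 48 s, if anything falls off the work surface, if the arm or the gripper's body presses on something with over 40 N, if the wrist force passes 120 N, or if a joint passes its speed limit or range.

### The arm

A 6-joint arm with a two-finger parallel gripper is mounted at the origin on a cart in front of the work surface, level with it; the furniture and walls round the work are solid. World frame = base frame: x ahead of the robot, y to its left, z up, the work surface at z = 0. Lengths are in m, angles in degrees, forces in N, time in s.
With the tool pointing down it reaches from about 0.35 to 0.875 m from the base axis. Payload 4.2 kg.
Tool frame: the origin (TCP) lies midway between the tips of the shut fingers; the grasp point (between the pads) lies 19 mm behind it; z points along the fingers, y is the line along which they close (so a half turn about z gives the same grasp; the last joint's range is limited). The gripper opens to 87 mm and grips with 3 to 60 N. Pads are 19 mm wide; open, the fingers measure 117 mm over their backs; the gripper's body (75 mm by 190 mm) begins 51 mm behind the grasp point.
Start: joints at [-50.501, 22.042, 0.453, 0, -68.411, -14.817], TCP at [0.261, -0.568, 0.192] pointing down, gripper open.
Joint ranges: [-179.83, 179.83], [-69.29, 118.12], [-61.27, 80.66], [-181.25, 117.63], [-171.15, -9.14], [-177.46, 177.46]. Speed limits (degrees/s): [159.86, 159.86, 180, 180, 180, 180].

### API

Orientations are given as a 3x3 rotation matrix whose columns are the frame's x, y, z axes.
In Python, from station import r, eyes, telemetry gives the robot as it stands (r), with the cameras (eyes) and the readings (telemetry).
- The arm moves only by the tool run_rows, called after ">>>" as name(argument=value, ...) on one line, values as JSON. Schema: {"type":"object","properties":{"plan":{"type":"array","items":{"type":"number"},"minItems":7,"maxItems":56},"only":{"type":"string"},"quiet":{"type":"boolean"},"lines":{"type":"string"}},"required":["plan"],"additionalProperties":false}. plan is one flat list of numbers that holds 1 to 8 rows one after another, with no inner brackets; each row has 7 numbers: the opening from 0.0 (shut) to 1.0 (fully open), then dx, dy, dz in units of 100 mm, then a rotation vector rx, ry, rz in units of 4 degrees; each row is the pose to reach, as a shift and turn from the pose commanded when the call began, along the tool's axes at that moment; what a row does not reach only later rows make up. A row lasts 1/10 s, in which the tool goes at most 0.05 m and 8.59 degrees, less where a joint would pass 70% of its speed; a pose out of reach is approached as far as the arm can. The fingers move at their own pace and stop on an object; the grip force is fixed at half the most. Time passes only in rows, so rows that do not move let the fingers close. The tool returns the time, the measured TCP pose, the force, the opening and the grip force at its end. only (a regular expression) keeps the lines of the reply that match it, lines (a string "A,B") keeps lines A to B, and quiet returns only ok. Input that does not fit is refused with a message, and nothing moves.
- telemetry.sense(): the state, without advancing time (a new reading comes with each control period).
- eyes.capture(name): name is "side" or "top" or "wrist"; returns a dict with "pixels" (420x560x3 uint8, red, green, blue), "z_map" (420x560 float32, m along the optical axis (not along the pixel's ray), 0 where there is no reading), "K" (3x3 intrinsics, pixels), "world_from_camera" (4x4, takes a point from camera to world coordinates). Camera axes: x right, y up, looking along -z (the intrinsics and any distortion apply to the point x, -y, -z); pixel columns grow to the right and rows downward; lengths in m; the calibration is good to about 2 mm. The wrist camera is an equidistant fisheye: a pixel r from the principal point sees the ray r / f radians off the axis. A picture is of the moment at which its call begins.
- r.finish_job(): hands the job in; it is judged then, once.
The state is a dict: "time_s": time; "joints": joint angles; "joint_velocities": joint speeds; "effort": joint torques, N m; "tcp_pos": TCP position; "ee_rot": TCP orientation; "wrist_force": force on the tool from outside, world axes, zero at the start; "moment": the same for the moment, N m; "gripper_width": opening from 0.0 (shut) to 1.0 (fully open); "gripper_force": force on a finger pad.
Only numpy, scipy, OpenCV 4.12 (cv2) and the standard library are available. Lean on these libraries where they do the work, as an engineer would, in place of code of your own. Each camera call takes 0.05 s, during which the arm holds its last target. There are 200 camera calls.

## Working session

There is one attempt and no reset: what is moved stays moved. The work goes in short steps, Python scripts to look and compute and a tool call to move; the robot and the scene stay as the last step left them, time stands still between calls to the robot, and variables do not carry over. Pictures are saved under pics/ and viewed, at most 10 in all, crops included, and the job is handed in when it is done.

```bash
ls; mkdir -p pics
```

Run:
```python
from station import r, eyes, telemetry
import cv2,numpy as np
s=telemetry.sense();print(s['time_s'],s['tcp_pos'],s['ee_rot'])
ims=[]
for n in("side","top"):
    c=eyes.capture(n);np.savez('/tmp/%s0.npz'%n,**c);print(n,c['K'].tolist(),np.round(c['world_from_camera'],3).tolist(),[k for k in c])
    cv2.imwrite('pics/%s0.png'%n,c['pixels'][:,:,::-1])
```

```text
pics
station.py
0.0 [ 0.26075997 -0.56727696  0.19066997] [[-9.08700756e-01 -4.17447004e-01 -9.66675624e-04]
 [-4.17448117e-01  9.08698707e-01  1.93129578e-03]
 [ 7.22032517e-05  2.15850685e-03 -9.99997668e-01]]
side [[433.43762608746556, 0.0, 284.582692738192], [0.0, 433.43762608746556, 214.60390493226495], [0.0, 0.0, 1.0]] [[-0.996, 0.029, -0.088, 0.482], [-0.09, -0.503, 0.859, 0.814], [-0.019, 0.864, 0.504, 0.485], [0.0, 0.0, 0.0, 1.0]] ['pixels', 'z_map', 'K', 'world_from_camera']
top [[537.5532322221026, 0.0, 278.6470812673333], [0.0, 537.5532322221026, 203.03416180296614], [0.0, 0.0, 1.0]] [[-0.014, 0.985, -0.173, 0.382], [-1.0, -0.011, 0.017, 0.087], [0.015, 0.174, 0.985, 1.125], [0.0, 0.0, 0.0, 1.0]] ['pixels', 'z_map', 'K', 'world_from_camera']
```

View pics/side0.png

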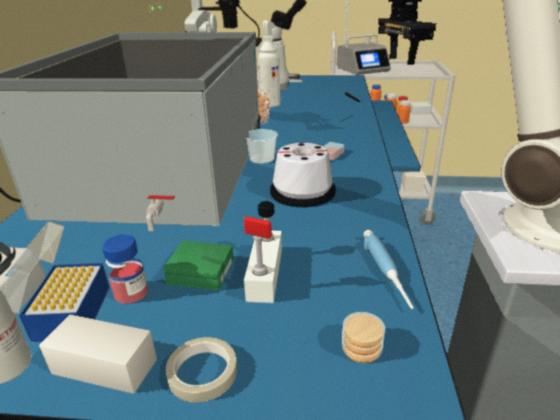

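View pics/top0.png

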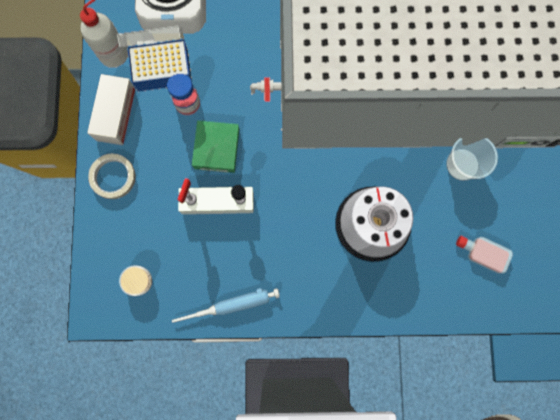

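The side view shows the red wing at (258,227), the black knob at (265,209) and the rotor at (303,165). In the top view the wing is at (184,190), the knob at (239,192), and the rotor top is centred near (381,217) with its red lines at (378,194) and (387,240). The tall tank wall is on the rotor's +x side.

Create h.py:
```python
import numpy as np,cv2
def load(n): return dict(np.load('/tmp/%s.npz'%n))
def ray(c,u,v):
    K=c['K'];T=c['world_from_camera'];u=np.asarray(u,float);v=np.asarray(v,float)
    d=np.stack([(u-K[0,2])/K[0,0],-(v-K[1,2])/K[1,1],-np.ones_like(u)],-1)
    return T[:3,3],d@T[:3,:3].T
def plane(c,u,v,z):
    o,d=ray(c,u,v);return o+d*((z-o[2])/d[...,2])[...,None]
def cloud(c):
    v,u=np.mgrid[:420,:560];o,d=ray(c,u,v);return o+d*c['z_map'][...,None]
def red(c,box):
    h=cv2.cvtColor(c['pixels'],cv2.COLOR_RGB2HSV);m=((h[...,0]<8)|(h[...,0]>172))&(h[...,1]>140)&(h[...,2]>60)
    k=np.zeros_like(m);x0,y0,x1,y1=box;k[y0:y1,x0:x1]=1;return m&k
```

Run:
```python
from h import *
np.set_printoptions(precision=4,suppress=True)
t=load('top0');s=load('side0')
for c,b,n in((t,(165,165,210,215),'top'),(s,(235,205,285,250),'side')):
    m=red(c,b);P=cloud(c)[m];print(n,'wing',m.sum(),np.median(P,0),np.percentile(P,[2,98],axis=0).tolist())
    v,u=np.nonzero(m);print(cv2.minAreaRect(np.c_[u,v].astype(np.float32)),u.mean(),v.mean())
# two-ray wing centroid
def tri(a,b):
    (o,d),(p,e)=a,b;A=np.c_[d,-e];x=np.linalg.lstsq(A,p-o,rcond=None)[0];q1,q2=o+d*x[0],p+e*x[1];return (q1+q2)/2,np.linalg.norm(q1-q2)
cs=[]
for c,b in((t,(165,165,210,215)),(s,(235,205,285,250))):
    v,u=np.nonzero(red(c,b));cs.append(ray(c,u.mean(),v.mean()))
print('tri wing',tri(*cs))
P=cloud(t);Q=P[185:250,335:415].reshape(-1,3);z=Q[(Q[:,2]>.08)];print('rotor top z',np.percentile(z[:,2],[10,50,90]),z.mean(0))
for b in((365,180,400,208),(365,225,405,255)):
    m=red(t,b);v,u=np.nonzero(m);X=plane(t,u,v,np.median(z[:,2]));l=cv2.fitLine(X[:,:2].astype(np.float32),2,0,.01,.01).ravel();print('line',m.sum(),X.mean(0),l)
S=cloud(s);Q=S[135:200,268:340].reshape(-1,3);z=Q[(Q[:,2]>.085)];print('side rotor top',np.percentile(z[:,2],[50,90,97]),z.min(0),z.max(0))
for n,c in(('top',P),('side',S)):
  W=c.reshape(-1,3);k=(W[:,2]>.12)&(W[:,2]<.6)&(abs(W[:,1]+.1)<.2)&(W[:,0]>.3)&(W[:,0]<.8);k=W[k]; print(n,'tank minx',np.percentile(k,[1,50,99],axis=0).tolist())
```

Run:
```python
import cv2,numpy as np
t=cv2.imread('pics/top0.png');cv2.imwrite('pics/crop0.png',np.hstack([cv2.resize(t[165:215,165:225],(400,400*50//60),interpolation=2),cv2.resize(t[180:255,335:425],(400,333),interpolation=2)]))
```

```text
top wing 138 [0.5808 0.2456 0.1436] [[0.5619203568715366, 0.23784187412157332, 0.1292239569369499], [0.6005936035622178, 0.25461422019304664, 0.14830333014382022]]
((183.8211669921875, 190.1167755126953), (6.236810207366943, 23.067657470703125), 19.98310661315918) 183.81884057971016 190.15217391304347
side wing 443 [0.5815 0.2532 0.1333] [[0.5614920178297952, 0.24520904323533166, 0.11798548038730972], [0.6027901023120504, 0.26019953645527033, 0.14518589585078864]]
((257.03656005859375, 226.82925415039062), (29.194387435913086, 16.552799224853516), 12.094758033752441) 257.2009029345372 226.8194130925508
tri wing (array([0.5832, 0.2479, 0.1297]), np.float64(0.0009829184045235335))
rotor top z [0.096  0.1046 0.1074] [ 0.5283 -0.1241  0.111 ]
line 15 [ 0.5761 -0.124   0.1046] [ 0.9901  0.1404  0.5761 -0.124 ]
line 18 [ 0.4904 -0.1361  0.1046] [ 0.9893  0.1459  0.4904 -0.1361]
side rotor top [0.1035 0.1054 0.1062] [ 0.471  -0.1828  0.085 ] [0.5941 0.8137 0.4846]
top tank minx [[0.6932559722149836, -0.295549312992299, 0.12307705731761541], [0.6961961273476802, -0.10661882507642045, 0.25323537379126604], [0.7867171672142468, 0.06017084709025736, 0.31319686054828183]]
side tank minx [[0.6946177654589223, -0.28717956109818266, 0.12251981242623178], [0.7143767075154377, 0.058911083658684305, 0.22611782739127909], [0.7983299580942902, 0.06367218264384085, 0.3102396845474601]]
```

View pics/crop0.png

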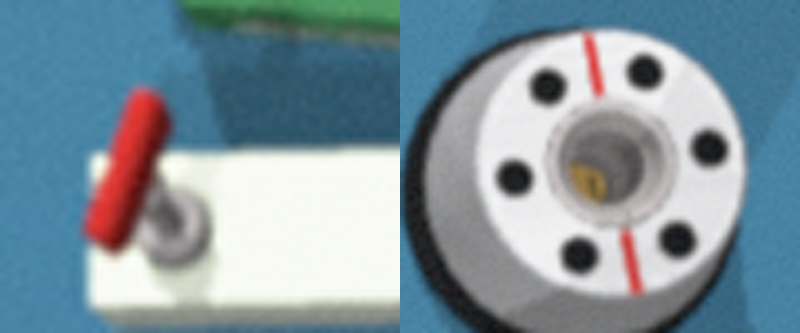

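Crop: the wing runs from about (184,178) to (184,202) in image terms, tilted about 20°. The rotor's red lines are at yaw ≈ +8°, and the brass insert is visible down the well. Next I compute the goal in the tool's axes.

Add to h.py:
```python
from scipy.spatial.transform import Rotation as Ro
def target(pos,wing_deg,flip=0):
    """closing axis y perpendicular to wing direction, tool down -> deltas in tool axes"""
    from station import r, eyes, telemetry
    s=telemetry.sense();R=np.array(s['ee_rot']);a=np.radians(wing_deg+90+180*flip)
    y=np.array([np.cos(a),np.sin(a),0]);z=np.array([0,0,-1.]);T=np.c_[np.cross(y,z),y,z]
    d=R.T@(np.array(pos)-s['tcp_pos']);w=Ro.from_matrix(R.T@T).as_rotvec(degrees=True)
    print('d',np.round(d,4),'rot',np.round(w,2),'F',np.round(s['wrist_force'],2),'j',np.round(s['joints'],1),'t',s['time_s'])
```

Run:
```python
from h import *
t=load('top0');m=red(t,(165,165,210,215));v,u=np.nonzero(m)
X=plane(t,u,v,.14)[:,:2].astype(np.float32);l=cv2.fitLine(X,2,0,.01,.01).ravel();print(np.degrees(np.arctan(l[1]/l[0])),cv2.minAreaRect(X))
target([.565,.248,.24],-20)
```

```text
-17.865116 ((0.5817265510559082, 0.2461966574192047), (0.011736697517335415, 0.04343477264046669), 71.17488861083984)
d [-0.6168  0.614  -0.0481] rot [ 0.11 -0.05 44.67] F [-0.51  0.58  1.1 ] j [-50.5  22.1   0.4  -0.  -68.4 -14.8] t 0.1
```

The manual's scale: shifts go in units of 100 mm and turns go in units of 4 degrees. Converting my numbers, -0.28 m is -2.8, 0.28 m is 2.8, 8 degrees is 2.

>>> run_rows(plan=[1,-0.35,0.35,-0.2,0,0,1,1,-0.7,0.7,-0.3,0,0,2,1,-1.05,1.05,-0.4,0,0,3,1,-1.4,1.4,-0.48,0,0,4,1,-1.75,1.75,-0.48,0,0,5,1,-2.1,2.1,-0.48,0,0,6,1,-2.45,2.45,-0.48,0,0,7,1,-2.8,2.8,-0.48,0,0,8])

```text
time_s: 0.9
tcp_pos: [0.3977, -0.1968, 0.2397]
ee_rot: [[-0.991, 0.13, 0.0], [0.13, 0.991, 0.0], [-0.0, 0.0, -1.0]]
wrist_force: [1.3, -0.3, 0.3]
gripper_width: 0.996
gripper_force: 0.0
```

```bash
python3 -c "
from h import *
target([.565,.248,.24],-18)"
```

```text
d [-1.079e-01  4.628e-01 -2.000e-04] rot [1.00e-02 0.00e+00 1.05e+01] F [ 1.27 -0.33  0.25] j [ -5.2   1.9 -18.6  -0.  -69.4 -92.3] t 0.9
```

>>> run_rows(plan=[1,-0.1,0.46,0,0,0,0.25,1,-0.2,0.92,0,0,0,0.5,1,-0.3,1.38,0,0,0,1,1,-0.45,1.84,0,0,0,1.25,1,-0.55,2.3,0,0,0,1.5,1,-0.65,2.76,0,0,0,1.75,1,-0.75,3.22,0,0,0,2.25,1,-0.87,3.68,0,0,0,2.5])

```text
time_s: 1.7
tcp_pos: [0.5307, 0.1571, 0.2395]
ee_rot: [[-0.955, 0.298, -0.001], [0.298, 0.955, -0.0], [0.001, -0.0, -1.0]]
wrist_force: [1.1, -0.8, 1.2]
gripper_width: 0.999
gripper_force: 0.0
```

>>> run_rows(plan=[1,-0.1,0.45,0,0,0,0.125,1,-0.2,0.9,0,0,0,0.125,1,-0.21,0.95,0,0,0,0.125,1,-0.21,0.95,0,0,0,0.125,1,-0.21,0.95,0,0,0,0.125])

```text
time_s: 2.2
tcp_pos: [0.5786, 0.2387, 0.2394]
ee_rot: [[-0.952, 0.306, -0.001], [0.306, 0.952, -0.001], [0.001, -0.001, -1.0]]
wrist_force: [0.7, -0.6, 0.4]
gripper_width: 0.998
gripper_force: 0.0
```

Run:
```python
from h import *
from station import r, eyes, telemetry
target([.583,.248,.24],-18)
c=eyes.capture("wrist");np.savez('/tmp/w0.npz',**c);cv2.imwrite('pics/w0.png',c['pixels'][:,:,::-1])
print(c['K'],c['world_from_camera'])
```

```text
d [-0.0014  0.0102 -0.0006] rot [-0.06 -0.05  0.16] F [ 0.75 -0.63  0.36] j [  37.2   20.6    5.2   -0.   -74.6 -145.1] t 2.2
[[325.1922621    0.         275.95168443]
 [  0.         325.1922621  204.85802316]
 [  0.           0.           1.        ]] [[ 3.05607122e-01 -9.11720439e-01 -2.74536205e-01  5.02404624e-01]
 [ 9.52157680e-01  2.92568021e-01  8.83159428e-02  2.62260016e-01]
 [-1.98936094e-04 -2.88391737e-01  9.57512489e-01  4.31574355e-01]
 [ 0.00000000e+00  0.00000000e+00  0.00000000e+00  1.00000000e+00]]
```

View pics/w0.png

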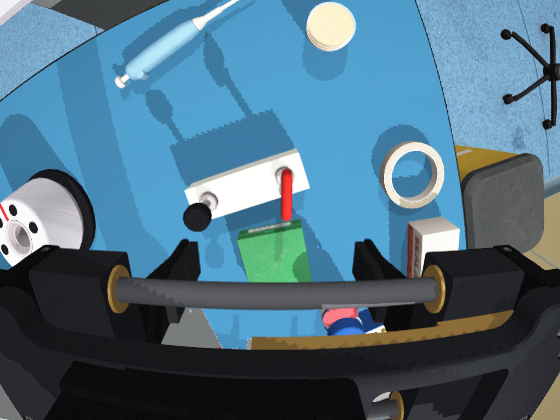

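The wrist view shows the wing centred at (288,195), nearly vertical in the image, between the fingers. The black knob is at (198,217) and clear of the left finger.

Add to h.py:
```python
def wray(c,u,v):
    K=c['K'];T=c['world_from_camera'];p=np.stack([(np.asarray(u,float)-K[0,2])/K[0,0],(np.asarray(v,float)-K[1,2])/K[1,1]],-1)
    q=cv2.fisheye.undistortPoints(p.reshape(-1,1,2),np.eye(3),np.zeros(4)).reshape(-1,2)
    return T[:3,3],np.c_[q[:,0],-q[:,1],-np.ones(len(q))]@T[:3,:3].T
def wplane(c,u,v,z):
    o,d=wray(c,u,v);return o+d*((z-o[2])/d[:,2])[:,None]
def tri(rays):
    A=0;b=0
    for o,d in rays:
        d=d/np.linalg.norm(d);M=np.eye(3)-np.outer(d,d);A=A+M;b=b+M@o
    x=np.linalg.solve(A,b);return x,[round(float(np.linalg.norm((np.eye(3)-np.outer(d,d)/(d@d))@(x-o))),4) for o,d in rays]
```

Run:
```python
from h import *
w=load('w0');t=load('top0');s=load('side0')
m=red(w,(270,160,305,230));v,u=np.nonzero(m);print(m.sum(),u.mean(),v.mean())
for z in(.145,.13):
  X=wplane(w,u,v,z)[:,:2].astype(np.float32);l=cv2.fitLine(X,2,0,.01,.01).ravel();print(z,X.mean(0),np.degrees(np.arctan(l[1]/l[0])),cv2.minAreaRect(X))
rays=[]
for c,b in((t,(165,165,210,215)),(s,(235,205,285,250))):
    q=np.argwhere(red(c,b)).mean(0);rays.append(ray(c,q[1],q[0]))
o,d=wray(w,[u.mean()],[v.mean()]);rays.append((o,d[0]))
print(tri(rays),tri(rays[::2]),tri(rays[1:]))
```

```text
512 286.232421875 195.091796875
0.145 [0.57872677 0.2475646 ] -17.927597 ((0.5784865021705627, 0.24750229716300964), (0.009312624111771584, 0.04828592762351036), 72.47993469238281)
0.13 [0.5827219  0.24679533] -17.927612 ((0.5824686884880066, 0.24672958254814148), (0.00980005320161581, 0.05081334337592125), 72.48069763183594)
(array([0.58304171, 0.24737515, 0.12945599]), [0.0008, 0.0003, 0.0007]) (array([0.58236668, 0.24715814, 0.1330401 ]), [0.0006, 0.0006]) (array([0.58285732, 0.24678386, 0.12890383]), [0.0, 0.0])
```

To row units: 0.128 m is 1.28, 0.0092 m is 0.092.

>>> run_rows(plan=[1,-0.017,0.092,0.3,0,0,0,1,-0.017,0.092,0.6,0,0,0,1,-0.017,0.092,0.9,0,0,0,1,-0.017,0.092,1.1,0,0,0,1,-0.017,0.092,1.22,0,0,0,1,-0.017,0.092,1.28,0,0,0,1,-0.017,0.092,1.28,0,0,0,0.3,-0.017,0.092,1.28,0,0,0])

```text
time_s: 3.05
tcp_pos: [0.5843, 0.248, 0.1132]
ee_rot: [[-0.952, 0.306, 0.002], [0.306, 0.952, 0.001], [-0.002, 0.002, -1.0]]
wrist_force: [-0.5, 0.6, -0.3]
gripper_width: 0.96
gripper_force: 0.0
```

```bash
python3 -c "
from h import *
target([.583,.247,.111],-17.9)"
```

```text
d [ 0.001  -0.0013  0.0022] rot [0.1  0.1  0.08] F [-0.5   0.55 -0.26] j [  37.6   26.4   -4.4    0.   -59.  -145.4] t 3.05
```

>>> run_rows(plan=[0,0,0,0,0,0,0,0,0,0,0,0,0,0,0,0,0,0,0,0,0,0,0,0,0,0,0,0,0,0,0,0,0,0,0,0,0,0,0,0,0,0,0,0,0,0,0,0,0,0,0,0,0,0,0,0])

```text
time_s: 3.85
tcp_pos: [0.5836, 0.2478, 0.1117]
ee_rot: [[-0.952, 0.306, -0.0], [0.306, 0.952, -0.0], [0.0, -0.0, -1.0]]
wrist_force: [0.0, -0.9, -0.1]
gripper_width: 0.266
gripper_force: 0.0
```

```bash
python3 -c "
from h import *
target([.583,.247,.111],-17.9)"
```

```text
d [ 0.0003 -0.0009  0.0007] rot [-0.01 -0.01  0.08] F [ 0.   -0.87 -0.13] j [  37.6   26.5   -4.5   -0.   -59.  -145.4] t 3.85
```

>>> run_rows(plan=[0,0,0,0,0,0,0,0,0,0,0,0,0,0,0,0,0,0,0,0,0,0,0,0,0,0,0,0])

```text
time_s: 4.25
tcp_pos: [0.5836, 0.2478, 0.1117]
ee_rot: [[-0.952, 0.306, -0.0], [0.306, 0.952, 0.0], [0.0, 0.0, -1.0]]
wrist_force: [-0.1, 0.0, 0.0]
gripper_width: 0.104
gripper_force: 30.0
```

>>> run_rows(plan=[0,0,0,-0.1,0,0,0,0,0,0,-0.25,0,0,0,0,0,0,-0.45,0,0,0,0,0,0,-0.7,0,0,0,0,0,0,-1,0,0,0,0,0,0,-1.25,0,0,0,0,0,0,-1.4,0,0,0,0,0,0,-1.4,0,0,0])

```text
time_s: 5.05
tcp_pos: [0.5848, 0.2484, 0.2554]
ee_rot: [[-0.952, 0.306, 0.006], [0.306, 0.952, 0.003], [-0.004, 0.005, -1.0]]
wrist_force: [1.0, 0.4, -1.4]
gripper_width: 0.104
gripper_force: 30.0
```

Run:
```python
from h import *
from station import r, eyes, telemetry
target([.533,-.130,.255],8)
for n in('side','top'):
    c=eyes.capture(n);np.savez('/tmp/%s1.npz'%n,**c)
    if n=='side':cv2.imwrite('pics/s1.png',cv2.resize(c['pixels'][60:280,160:400,::-1],None,fx=2.5,fy=2.5))
```

```text
d [-0.0664 -0.3761 -0.0011] rot [  0.22   0.31 -25.81] F [ 0.95  0.37 -1.37] j [ 3.760e+01  2.090e+01  7.800e+00  1.000e-01 -7.650e+01 -1.454e+02] t 5.05
```

View pics/s1.png

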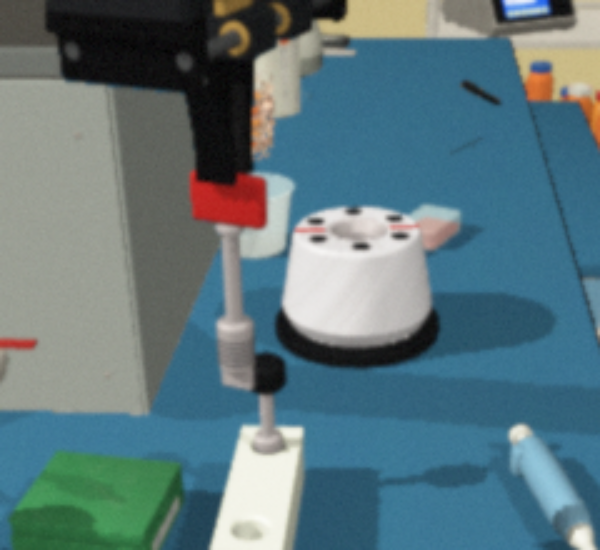

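The side view shows the screw hanging plumb from the pads and clear of the rack, with its foot near the original-image pixel (256,213). The black screw is undisturbed, and the rotor's red lines are at about (284,152) and (322,150).

To row units: -0.33 m is -3.3, -0.295 m is -2.95, -25 degrees is -6.25.

>>> run_rows(plan=[0,-0.05,-0.3,0,0,0,-0.75,0,-0.12,-0.75,0,0,0,-1.5,0,-0.2,-1.2,0,0,0,-2.25,0,-0.28,-1.65,0,0,0,-3,0,-0.36,-2.1,0,0,0,-3.75,0,-0.44,-2.55,0,0,0,-4.5,0,-0.52,-2.95,0,0,0,-5.5,0,-0.58,-3.3,0,0,0,-6.25])

```text
time_s: 5.95
tcp_pos: [0.5364, -0.086, 0.2503]
ee_rot: [[-0.992, -0.127, -0.003], [-0.127, 0.992, -0.0], [0.003, 0.0, -1.0]]
wrist_force: [0.8, -0.0, -1.2]
gripper_width: 0.104
gripper_force: 30.0
```

>>> run_rows(plan=[0,-0.03,-0.15,0,0,0,0,0,-0.03,-0.15,0,0,0,0,0,-0.03,-0.15,0,0,0,0])

```text
time_s: 6.25
tcp_pos: [0.5425, -0.0982, 0.2507]
ee_rot: [[-0.992, -0.124, -0.002], [-0.124, 0.992, 0.0], [0.002, 0.001, -1.0]]
wrist_force: [-0.5, -0.0, -1.1]
gripper_width: 0.101
gripper_force: 30.0
```

Run:
```python
from h import *
from station import r, eyes, telemetry
target([.533,-.130,.255],8)
for n in('side','top','wrist'):
    c=eyes.capture(n);np.savez('/tmp/%s2.npz'%n,**c)
s=load('side1');t=load('top0')
a=[]
for b in((270,145,298,160),(308,143,335,158)):
    m=red(s,b);v,u=np.nonzero(m);X=plane(s,u,v,.105);a.append(X.mean(0));print(m.sum(),X.mean(0))
d=a[1]-a[0];print('mid',(a[0]+a[1])/2,np.degrees(np.arctan(d[1]/d[0])))
# rotor top disc from both views: white bright pixels at top
for n,c in(('top',t),('side',s)):
    P=cloud(c)
    k=((abs(P[...,2]-.105)<.004)&(np.hypot(P[...,0]-.533,P[...,1]+.13)<.075)).astype(np.uint8)
    cs=max(cv2.findContours(k,0,1)[0],key=cv2.contourArea)[:,0]
    X=plane(c,cs[:,0],cs[:,1],.105)[:,:2].astype(np.float32);print(n,cv2.fitEllipse(X))
w=load('wrist2');cv2.imwrite('pics/w2.png',w['pixels'][...,::-1])
```

```text
d [ 0.0134 -0.0304 -0.0043] rot [ 0.04 -0.1  -0.86] F [-0.5  -0.01 -1.14] j [  6.6  12.8  -4.2  -0.  -73.1 -89.4] t 6.25
0 [nan nan nan]
0 [nan nan nan]
mid [nan nan nan] nan
top ((0.5316562652587891, -0.12871591746807098), (0.1157458946108818, 0.11599782854318619), 19.735578536987305)
side ((0.5328666567802429, -0.12191110104322433), (0.11459047347307205, 0.11728249490261078), 6.776490688323975)<stdin>:9: RuntimeWarning: Mean of empty slice.
  ret = um.true_divide(
```

View pics/w2.png

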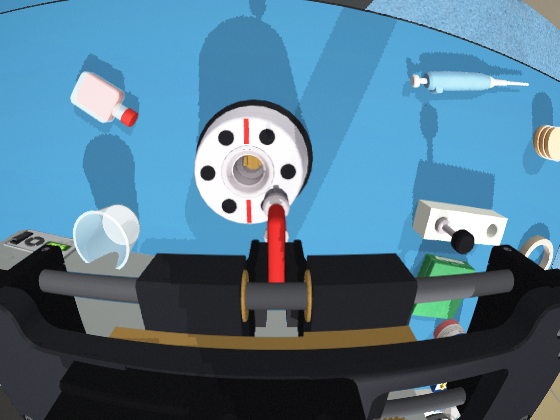

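The wrist view shows the rotor lines at (247,131) and (249,211), the well mouth centred near (249,170), and the screw foot at about (272,200), held between the pads and still short of the well.

Run:
```python
from h import *
w=load('wrist2')
def redl(c,b,sat=70):
    h=cv2.cvtColor(c['pixels'],cv2.COLOR_RGB2HSV);m=((h[...,0]<10)|(h[...,0]>170))&(h[...,1]>sat);k=np.zeros_like(m);k[b[1]:b[3],b[0]:b[2]]=1;return m&k
def lines(n,c,f,bs):
    a=[]
    for b in bs:
        m=redl(c,b);v,u=np.nonzero(m);X=f(c,u,v,.105);a.append(X.mean(0))
    d=a[1]-a[0];print(n,'mid',(a[0]+a[1])/2,'len',np.linalg.norm(d),np.degrees(np.arctan(d[1]/d[0])))
lines('wrist',w,wplane,((238,112,258,150),(240,195,258,226)))
lines('top',load('top0'),plane,((365,180,400,208),(365,225,405,255)))
s=load('side1')
lines('side',s,plane,((274,147,292,156),(314,145,330,155)))
v,u=np.mgrid[:420,:560];o,d=wray(w,u.ravel(),v.ravel());P=(o+d*w['z_map'].reshape(-1,1)).reshape(420,560,3)
k=((abs(P[...,2]-.105)<.004)&(np.hypot(P[...,0]-.533,P[...,1]+.13)<.075)).astype(np.uint8)
k=cv2.morphologyEx(k,cv2.MORPH_OPEN,np.ones((3,3)))
cs=max(cv2.findContours(k,0,1)[0],key=cv2.contourArea)[:,0];X=wplane(w,cs[:,0],cs[:,1],.105)[:,:2].astype(np.float32)
X=X[np.hypot(X[:,0]-.533,X[:,1]+.13)>.053];print('rim wrist',cv2.fitEllipse(X))
for n in('top0','side1'):
    c=load(n);g=cv2.cvtColor(c['pixels'],cv2.COLOR_RGB2GRAY);print(n,'z',np.round(np.median(cloud(c)[k>0] if 0 else 0),3))
# screw foot/collar + wing in side2/top2
```

```text
wrist mid [ 0.5323486  -0.13019283  0.105     ] len 0.08713924954186274 7.980409045792823
top mid [ 0.53294408 -0.13015622  0.105     ] len 0.0879358888766919 8.095143975139967
side mid [ 0.53121959 -0.12925212  0.105     ] len 0.08783524467975491 9.184721772269828
rim wrist ((0.5311244130134583, -0.13033205270767212), (0.11367227137088776, 0.11454220116138458), 37.71886444091797)
top0 z 0.0
side1 z 0.0
```

>>> run_rows(plan=[0,0.07,-0.15,0,0,0,-0.125,0,0.145,-0.3,0,0,0,-0.2,0,0.145,-0.3,0,0,0,-0.2,0,0.145,-0.3,0,0,0,-0.2,0,0.145,-0.3,0,0,0,-0.2])

```text
time_s: 6.9
tcp_pos: [0.5323, -0.1293, 0.2518]
ee_rot: [[-0.99, -0.14, 0.0], [-0.14, 0.99, 0.0], [-0.0, 0.0, -1.0]]
wrist_force: [-0.0, -0.4, -1.6]
gripper_width: 0.104
gripper_force: 30.0
```

Run:
```python
from h import *
from station import r, eyes, telemetry
target([.532,-.130,.25],8)
p=np.array(telemetry.sense()['tcp_pos'])
for n in('side','top'):
    c=eyes.capture(n);np.savez('/tmp/%s3.npz'%n,**c);P=cloud(c);print(n)
    for a,b in((.150,.158),(.16,.17),(.17,.18),(.185,.195),(.2,.21),(.21,.23),(.23,.24)):
        k=(P[...,2]>a)&(P[...,2]<b)&(np.hypot(P[...,0]-p[0],P[...,1]-p[1])<.035);v,u=np.nonzero(k)
        if k.sum()>3: print(a,k.sum(),P[k].mean(0),'u',u.min(),u.max(),'castx',plane(c,u.mean(),v.mean(),(a+b)/2))
c=load('side3');cv2.imwrite('pics/s3.png',cv2.resize(c['pixels'][70:230,220:400,::-1],None,fx=3.5,fy=3.5,interpolation=2))
```

```text
d [ 0.0004 -0.0006  0.0018] rot [0.01 0.01 0.04] F [-0.03 -0.43 -1.62] j [  3.3  12.3  -4.7  -0.  -73.  -85.3] t 6.9
side
0.15 29 [ 0.53149687 -0.12614208  0.15431379] u 299 307 castx [ 0.53154651 -0.12703778  0.154     ]
0.16 33 [ 0.53139542 -0.12208739  0.1653576 ] u 299 308 castx [ 0.53145101 -0.12314773  0.165     ]
0.17 41 [ 0.53090266 -0.12035975  0.17503416] u 299 308 castx [ 0.53091018 -0.12046723  0.175     ]
0.185 48 [ 0.53115984 -0.12214355  0.19081461] u 299 308 castx [ 0.53129528 -0.12473094  0.19      ]
0.2 21 [ 0.53174031 -0.12544107  0.20508431] u 301 305 castx [ 0.5317544  -0.12573197  0.205     ]
0.21 45 [ 0.53177919 -0.12548349  0.219999  ] u 301 305 castx [ 0.53177954 -0.12553045  0.22      ]
0.23 25 [ 0.53177817 -0.12480575  0.23540784] u 301 305 castx [ 0.53186016 -0.12635714  0.235     ]
top
0.17 5 [ 0.52424553 -0.12531787  0.17385579] u 384 391 castx [ 0.52408377 -0.12505567  0.175     ]
```

View pics/s3.png

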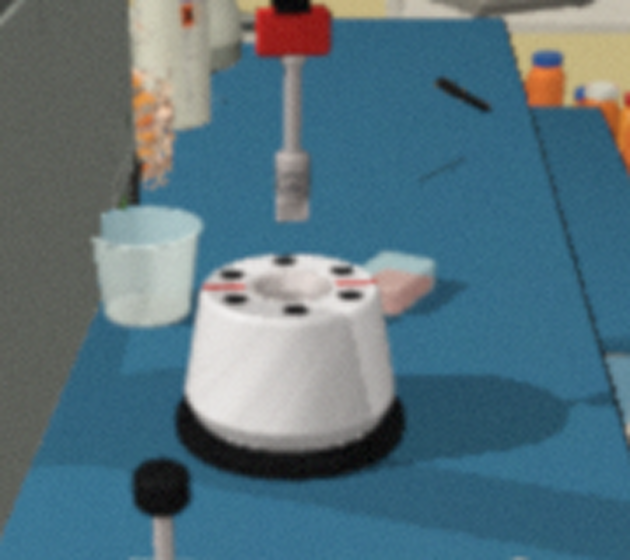

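The side view shows the screw upright over the well, with its axis at x≈0.531 against the rotor's 0.531 in the same camera, and the wing parallel to the red lines. I'll lower it.

To row units: 0.02 m is 0.2, 0.095 m is 0.95.

>>> run_rows(plan=[0,0,-0.005,0.2,0,0,0,0,0,-0.005,0.4,0,0,0,0,0,-0.005,0.55,0,0,0,0,0,-0.005,0.7,0,0,0,0,0,-0.005,0.8,0,0,0,0,0,-0.005,0.88,0,0,0,0,0,-0.005,0.95,0,0,0,0,0,-0.005,0.95,0,0,0])

```text
time_s: 7.8
tcp_pos: [0.5317, -0.1305, 0.156]
ee_rot: [[-0.99, -0.139, -0.002], [-0.139, 0.99, 0.0], [0.002, 0.0, -1.0]]
wrist_force: [-0.5, 0.1, -0.9]
gripper_width: 0.103
gripper_force: 30.0
```

>>> run_rows(plan=[0,0,0,0.06,0,0,0,0,0,0,0.12,0,0,0,0,0,0,0.16,0,0,0,0,0,0,0.2,0,0,0,0,0,0,0.2,0,0,0])

```text
time_s: 8.3
tcp_pos: [0.5317, -0.1307, 0.1361]
ee_rot: [[-0.99, -0.139, -0.001], [-0.139, 0.99, 0.0], [0.001, 0.0, -1.0]]
wrist_force: [-0.1, 0.2, -0.7]
gripper_width: 0.105
gripper_force: 30.0
```

```bash
python3 -c "
from h import *
target([.532,-.130,.1217],8)"
```

```text
d [-0.0004  0.0006  0.0144] rot [ 0.02 -0.07 -0.02] F [-0.09  0.16 -0.65] j [  3.2  17.3 -15.1  -0.  -57.6 -85.2] t 8.3
```

To row units: 0.014 m is 0.14, 0.013 m is 0.13.

>>> run_rows(plan=[0,0,0,0.04,0,0,0,0,0,0,0.08,0,0,0,0,0,0,0.11,0,0,0,0,0,0,0.13,0,0,0,0,0,0,0.14,0,0,0,0,0,0,0.14,0,0,0])

```text
time_s: 8.9
tcp_pos: [0.5321, -0.1307, 0.1226]
ee_rot: [[-0.99, -0.139, -0.0], [-0.139, 0.99, -0.0], [0.0, 0.0, -1.0]]
wrist_force: [0.0, -0.2, -0.3]
gripper_width: 0.1
gripper_force: 30.0
```

>>> run_rows(plan=[0,0,0,0.005,0,0,0,0,0,0,0.01,0,0,0,0,0,0,0.01,0,0,0])

```text
time_s: 9.2
tcp_pos: [0.5321, -0.1307, 0.1218]
ee_rot: [[-0.99, -0.139, 0.0], [-0.139, 0.99, 0.0], [-0.0, 0.0, -1.0]]
wrist_force: [-0.1, -1.1, -0.8]
gripper_width: 0.104
gripper_force: 30.0
```

>>> run_rows(plan=[0,0,0,0.005,0,0,0,0,0,0,0.01,0,0,0,0,0,0,0.01,0,0,0])

```text
time_s: 9.5
tcp_pos: [0.5328, -0.1308, 0.1215]
ee_rot: [[-0.99, -0.139, 0.002], [-0.139, 0.99, -0.0], [-0.002, -0.001, -1.0]]
wrist_force: [0.2, 0.2, 3.6]
gripper_width: 0.1
gripper_force: 30.0
```

Contact comes at 3.6 N with TCP z 0.1215, which puts the foot at about 0.020, so it is on the slot floor. Next is the clockwise turn, following the sink.

To row units: 0.0009 m is 0.009, 0.0006 m is 0.006, 30 degrees is 7.5.

>>> run_rows(plan=[0,0,0,0,0,0,1.25,0,0,0,0,0,0,2.5,0,0,0,0,0,0,3.75,0,0,0,0,0,0,5,0,0,0,0.002,0,0,6.25,0,0,0,0.004,0,0,7.5,0,0,0,0.006,0,0,8.75,0,0,0,0.009,0,0,10])

```text
time_s: 10.3
tcp_pos: [0.5334, -0.1308, 0.1212]
ee_rot: [[-0.846, 0.533, 0.003], [0.533, 0.846, -0.001], [-0.003, 0.001, -1.0]]
wrist_force: [0.4, 0.1, 4.4]
gripper_width: 0.103
gripper_force: 30.0
```

>>> run_rows(plan=[0,0,0,0.002,0,0,1.25,0,0,0,0.004,0,0,2.5,0,0,0,0.006,0,0,3.75,0,0,0,0.009,0,0,5,0,0,0,0.011,0,0,6.25,0,0,0,0.013,0,0,7.5,0,0,0,0.015,0,0,8.75,0,0,0,0.018,0,0,10])

```text
time_s: 11.1
tcp_pos: [0.5333, -0.1309, 0.1194]
ee_rot: [[-0.306, 0.952, 0.003], [0.952, 0.306, -0.001], [-0.002, 0.003, -1.0]]
wrist_force: [-0.1, 0.5, 5.3]
gripper_width: 0.099
gripper_force: 30.0
```

>>> run_rows(plan=[0,0,0,0,0,0,0.5,0,0,0,0,0,0,0.5,0,0,0,0,0,0,0.5])

```text
time_s: 11.4
tcp_pos: [0.5333, -0.1309, 0.1193]
ee_rot: [[-0.277, 0.961, 0.003], [0.961, 0.277, -0.001], [-0.001, 0.003, -1.0]]
wrist_force: [-0.8, 0.3, 5.1]
gripper_width: 0.105
gripper_force: 30.0
```

Run:
```python
from h import *
from station import r, eyes, telemetry
target([.532,-.130,.1217],8);print(telemetry.sense()['moment'])
for n in('side','wrist'):
    c=eyes.capture(n);np.savez('/tmp/%s4.npz'%n,**c)
m=load('side4')['pixels'][110:210,240:370,::-1];w=load('wrist4')['pixels'][100:340,140:420,::-1]
cv2.imwrite('pics/c4.png',np.hstack([cv2.resize(m,(390,300)),cv2.resize(w,(350,300))]))
```

```text
d [ 0.0012 -0.001  -0.0024] rot [ 7.000e-02  1.700e-01 -8.194e+01] F [-0.75  0.33  5.06] j [ 3.200e+00  1.830e+01 -1.640e+01  1.000e-01 -5.510e+01 -1.671e+02] t 11.4
[-0.09420468  0.02985213  0.06027635]
```

View pics/c4.png

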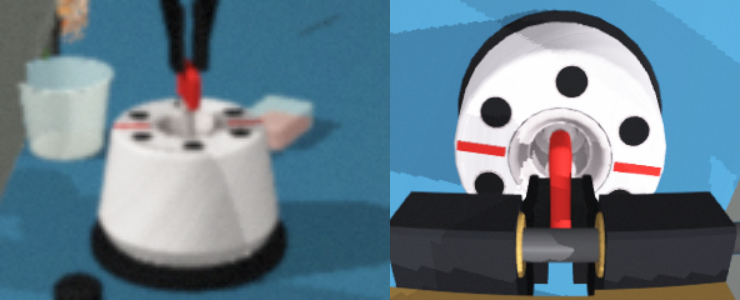

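Both views show the wing turned square to the red lines and standing upright in the well. The 0.06 N m of moment and the sinking at steady force indicate the insert turned. I'll release and retreat.

>>> run_rows(plan=[0.2,0,0,0,0,0,0,0.3,0,0,0,0,0,0,0.4,0,0,0,0,0,0,0.5,0,0,0,0,0,0,0.5,0,0,0,0,0,0,0.5,0,0,0,0,0,0,0.5,0,0,0,0,0,0])

```text
time_s: 12.2
tcp_pos: [0.532, -0.1307, 0.118]
ee_rot: [[-0.275, 0.961, -0.0], [0.961, 0.275, -0.0], [0.0, -0.0, -1.0]]
wrist_force: [0.4, -0.2, -1.1]
gripper_width: 0.494
gripper_force: 0.0
```

>>> run_rows(plan=[0.5,0,0,-0.1,0,0,0,0.5,0,0,-0.3,0,0,0,0.5,0,0,-0.5,0,0,0,0.5,0,0,-0.8,0,0,0,0.5,0,0,-1.1,0,0,0,0.5,0,0,-1.3,0,0,0,0.5,0,0,-1.3,0,0,0,0.5,0,0,-1.3,0,0,0])

```text
time_s: 13.0
tcp_pos: [0.532, -0.1305, 0.2484]
ee_rot: [[-0.275, 0.961, 0.001], [0.961, 0.275, 0.001], [0.0, 0.001, -1.0]]
wrist_force: [0.1, 0.5, -0.8]
gripper_width: 0.502
gripper_force: 0.0
```

Run:
```python
from h import *
from station import r, eyes, telemetry
for n in('side','wrist'):
    c=eyes.capture(n);np.savez('/tmp/%s5.npz'%n,**c)
s=load('side5');m=red(s,(270,90,340,150));P=cloud(s)[m];print(m.sum(),np.median(P,0),np.percentile(P,[2,98],axis=0))
w=load('wrist5');m=red(w,(200,100,340,300));v,u=np.nonzero(m);print(u.mean(),v.mean());X=wplane(w,u,v,.15)[:,:2].astype(np.float32);print(X.mean(0),cv2.minAreaRect(X))
cv2.imwrite('pics/c5.png',np.hstack([cv2.resize(s['pixels'][80:230,200:400,::-1],(400,300)),cv2.resize(w['pixels'][60:340,100:460,::-1],(386,300))]))
```

```text
101 [ 0.53300487 -0.11229123  0.14316451] [[ 0.52393177 -0.1408495   0.12772442]
 [ 0.54153426 -0.10450236  0.15331258]]
276.8868194842407 190.46561604584528
[ 0.5301803  -0.12533325] ((0.5277049541473389, -0.12777574360370636), (0.045377641916275024, 0.09386660903692245), 81.39102935791016)
```

View pics/c5.png

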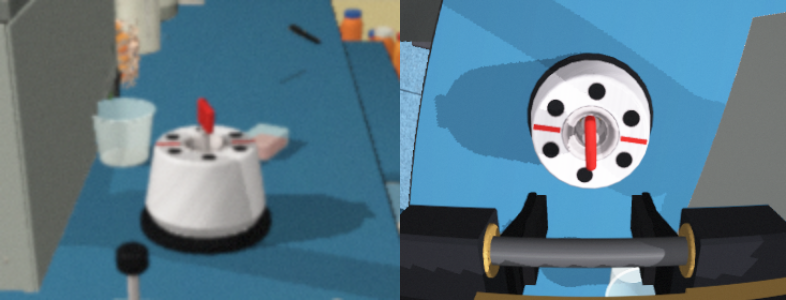

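The screw stands free and upright in the well with its wing top at z≈0.153, so the foot is at about 0.018. The wing is turned about 80°, the black screw is still in the rack, and the gripper is clear. I'm handing it in.

```bash
python3 -c "
from station import r, eyes, telemetry
print(r.finish_job())"
```

```text
the job is handed in; nothing more can be done
None
```

The red screw is seated in the rotor's insert and was turned about 82° clockwise, then released; the black screw is still in the rack. I handed the job in at about 13 s, but it returned no verdict and I couldn't read the insert's angle directly.

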